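# Plug the test gauge into the bench air outlet

### The job

Shut the bench air outlet first: turn the cock's bar handle clockwise past its click until it lies across the block. Then fit the test gauge in the outlet socket: put its two lugs into the slots, push it in against the spring and turn it about a quarter turn clockwise to the stop so that the dial faces the front of the block, and let the spring lift it into its locking notches. Finish still holding the gauge there in the gripper, seated and upright, so that I can let the air back on; don't disturb the other things on the bench.

Things in the scene. Friction and masses are not known exactly. Their poses are not given: they have to be found in the camera images.
- outlet: air outlet fixed to the bench: base plate 84x206x8 mm, grey block 56x186 mm on it, top at 44 mm. Origin on the bench under the block's middle; z up, y along the block, front is -x. Shut-off cock (brass hexagon, dark bar handle) on the -y half, 55 mm from the middle; round steel socket (60 mm across) on the +y half, 55 mm from the middle; supply pipe at the back, up to 95 mm in +x.
- socket (a point): centre of the socket's mouth, 70 mm above the bench, axes as the outlet. Bore 34 mm with two entry slots 48 deg wide, centred at 170 and 350 deg counter-clockwise from +x seen from above: the lugs go in with the gauge yawed +80 deg (1.40 rad, +-8 deg) from the outlet's yaw. The rim is 7 mm thick; under it the lugs turn 80 deg clockwise to a hard stop (gauge yaw = outlet yaw).
- valve (a joint): angle of the cock's handle (rad), growing clockwise seen from above: 0 = open, bar along the block; 1.571 = shut, bar across the block. An over-centre spring detent resists with up to about 0.25 N m until half way (0.785), then snaps it to the shut end; both ends are hard stops.
- valve_grip (a point): on the handle's axis, 90 mm above the bench, where the tool centre goes to grip the bar from above. Bar 12 mm thick, 60 mm long, from 69 to 95 mm above the bench; under it a round hub 26 mm across. The point turns with the handle: its y axis lies along the bar.
- gauge: loose pressure gauge, 0.22 kg, 88 mm high, standing on its stem. Origin: centre of the stem's foot. Round dark case 52 mm across, 28 mm thick, centre 62 mm up; flat faces to -x (white dial) and +x (back): grip across these. Steel stem 30 mm across, foot tapered to 23; two lugs along +y and -y, 42 mm over both, 6 to 12 mm above the foot; collar 42 mm across at 22.5 to 28.5 mm.
- gauge_foot (a point): centre of the stem's underside (the gauge's origin), axes as gauge. Height below the mouth: the lugs can turn at 19 mm or deeper; at 22.5 mm the collar meets the mouth (full depth); at the stop, notches under the rim let the spring lift the gauge to 16.5 mm, locked and seated there (it can then turn back at most 6 deg).
- gauge_dial (a point): centre of the gauge's white dial face, 62 mm above the foot and 14 mm to -x of its axis
- poppet (a joint): travel of the sprung poppet that fills the bore from 3 mm below the mouth (m): 0 = up, 0.0135 with the gauge seated, 0.0195 at full depth. The gauge's foot pushes it down: 4 N to start, then 0.5 N per mm, so 11 N seated and 14 N at full depth.
- parts_case: bystander: flat red plastic case 50x105x18 mm, origin under its centre, its length along its y axis
- oil_can: bystander: small blue oil bottle, 52 mm across, 165 mm high, origin under its centre
- pliers: bystander: combination pliers with blue grips lying flat, 46x142x12 mm, origin under the middle, length along the y axis
Things that resemble listed ones, but are neither listed nor needed, are in the scene too. What is shaped like the gauge but green or red is not meant.

How it is judged:
By the outcome, as a careful person would: the job done as asked, in the order asked, and still so for the second after the job is handed in, while the arm keeps its last pose, push and grip.
It also fails if it takes over 58 s, if anything falls off the work surface, if the arm or the gripper's body presses on something with over 40 N, if the wrist force passes 120 N, or if a joint passes its speed limit or range.

### The arm

A 7-joint arm with a two-finger parallel gripper is mounted at the origin on a cart in front of the work surface, level with it; the furniture and walls round the work are solid. World frame = base frame: x ahead of the robot, y to its left, z up, the work surface at z = 0. Lengths are in m, angles in rad, forces in N, time in s.
With the tool pointing down it reaches from about 0.425 to 0.925 m from the base axis. Payload 6.8 kg.
Tool frame: the origin (TCP) lies between the finger pads, 19 mm behind the fingertips; this is the grasp point; z points along the fingers, y is the line along which they close (so a half turn about z gives the same grasp; the last joint's range is limited). The gripper opens to 85 mm and grips with 20 to 120 N. Pads are 22 mm wide; open, the fingers measure 114 mm over their backs; the gripper's body (76 mm by 85 mm) begins 54 mm behind the grasp point. The pads swing forward as they close: fully open they stand 13 mm farther back than shut.
Start: joints at [1.136, 0.477, 0.022, 1.555, -0.011, 1.109, -0.083], TCP at [0.217, -0.639, 0.25] pointing down, gripper open.
Joint ranges: [-2.96, 2.96], [-0.34, 2.1], [-1.41, 1.46], [0.24, 2.44], [-1.37, 4.51], [0.17, 1.92], [-2.96, 2.96]. Speed limits (rad/s): [2.39, 2.39, 3.14, 3.14, 3.14, 3.14, 3.14].

### API

Orientations are given as a rotation vector (axis times angle).
In Python, from bench import r, optics gives the robot as it stands.
- The arm moves only by the shell command python3 -m creep 'ROWS' [FORCE]. ROWS is a JSON object whose one key "rows" holds a list of rows, each a list of 7 numbers: the shift along the tool's x, y, z in units of 25 mm (1.0 is 25 mm), then the turn, a rotation vector about the tool's x, y, z in units of 8 degrees (1.0 is 8 degrees), then the finger opening in mm, from 0 to 85.4. A call has 1 to 10 rows; each row is the pose to reach, as a shift and turn from the pose commanded when the call began, along the tool's axes at that moment; what a row does not reach only later rows make up. A row lasts 1/8 s, in which the tool goes at most 62.5 mm and 10.7 degrees, less where a joint would pass 70% of its speed; a pose out of reach is approached as far as the arm can. A call with a gripper value outside its range is refused whole. The fingers move at their own pace and stop on an object; FORCE is the grip in N (left out, the last holds). Time passes only in rows, so rows that repeat a pose let the fingers close. It gives the time, the measured TCP pose, the force, the opening and the grip force at its end, in the units of the state.
- r.get_obs(): the state, without advancing time (a new reading comes with each control period).
- optics.grab_frame(name): name is "side" or "top" or "wrist"; returns a dict with "color" (420x560x3 uint8, blue, green, red), "K" (3x3 intrinsics, pixels), "dist_coeffs" ([k1, k2, p1, p2, k3] as OpenCV has them; the pictures are not rectified), "R" (3x3) and "t" (3): a world point X has camera coordinates R X + t. Camera axes: x right, y down, z forward; pixel columns grow to the right and rows downward; lengths in m; the calibration is good to about 2 mm. A picture is of the moment at which its call begins. There is no depth.
- r.hand_in(): hands the job in; it is judged then, once.
The state is a dict: "clock": time; "joints": joint angles; "qvel": joint speeds; "tau": joint torques, N m; "tcp_pos": TCP position; "orientation": TCP orientation; "contact_force": force on the tool from outside, world axes, zero at the start; "moment": the same for the moment, N m; "grip_width": finger opening in m; "gripper_force": force on a finger pad.
Only numpy, scipy, OpenCV 4.12 (cv2) and the standard library are available. Lean on these libraries where they do the work, as an engineer would, in place of code of your own. Each camera call takes 0.05 s, during which the arm holds its last target. There are 200 camera calls.

## Working session

There is one attempt and no reset: what is moved stays moved. The work goes in short steps, Python scripts to look and compute and a shell command to move; the robot and the scene stay as the last step left them, time stands still between calls to the robot, and variables do not carry over. Pictures are saved under pics/ and viewed, at most 10 in all, crops included, and the job is handed in when it is done.

```bash
mkdir -p pics; ls; python3 - <<'E'
from bench import r, optics
import cv2,pickle
print(r.get_obs())
for n in("side","top"):
    f=optics.grab_frame(n); cv2.imwrite(f"pics/{n}0.png",f["color"]); pickle.dump(f,open(f"{n}0.pkl","wb"))
    print(n,f["K"],f["dist_coeffs"],f["R"],f["t"])
E
```

```text
pics
{'clock': 0.0, 'joints': array([ 1.13592885,  0.47782947,  0.02233412,  1.55644884, -0.01149024,
        1.10929334, -0.08310285]), 'qvel': array([-3.74258856e-05, -4.91146737e-04,  1.54367589e-03,  1.07672947e-03,
       -6.25558872e-04, -4.19002332e-04, -2.29036265e-03]), 'tau': array([ 1.54082272e-04, -5.96450722e+01,  1.60795871e+00, -2.81197679e+01,
        1.24588565e-02,  9.44622239e-03,  2.44949200e-05]), 'tcp_pos': array([ 0.21647415, -0.63875898,  0.24900699]), 'orientation': array([-3.09797426e+00, -5.10755822e-01,  6.95430608e-04]), 'contact_force': array([ 0.57337819, -0.03452495,  0.40577097]), 'moment': array([ 0.02031457, -0.04037876, -0.01612472]), 'gripper_force': 0.0, 'grip_width': 0.08512065004273986}
side [[434.53440208   0.         272.76290598]
 [  0.         434.53440208 212.45214375]
 [  0.           0.           1.        ]] [-0.07346545  0.          0.          0.          0.        ] [[-0.99912674 -0.03584594  0.0214668 ]
 [-0.03962507  0.64996792 -0.7589279 ]
 [ 0.01325175 -0.75911578 -0.65082073]] [0.46711043 0.09062141 1.13834461]
top [[413.59175675   0.         284.09050901]
 [  0.         413.59175675 215.91163884]
 [  0.           0.           1.        ]] [0.01555302 0.         0.         0.         0.        ] [[-0.00287323 -0.99992032  0.01229208]
 [-0.99363815  0.00147085 -0.11261027]
 [ 0.11258321 -0.01253744 -0.9935632 ]] [-0.05564321  0.48022403  1.35431703]
```

View pics/top0.png

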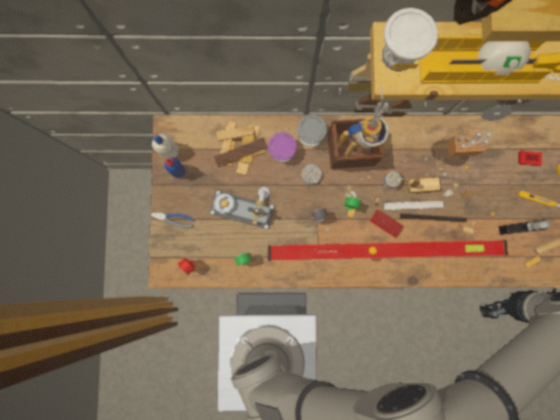

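View pics/side0.png

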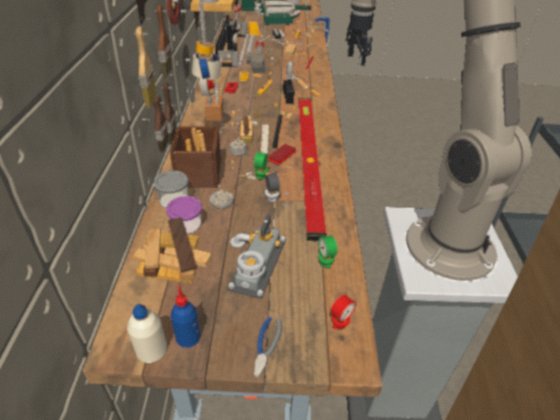

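Top view: the outlet is at about (242,209), its socket at (224,203) and its cock at (264,208). The dark gauge is at (319,214), with the green and red decoys elsewhere. In the side view the gauge is at (272,187) and the socket at (250,262). I'll zoom in on both.

```bash
cat > h.py <<'E'
import numpy as np, cv2, pickle
def load(n): return pickle.load(open(n+".pkl","rb"))
def ray(f,uv):
    u=cv2.undistortPoints(np.array([[uv]],float),f["K"],f["dist_coeffs"])[0,0]
    R=f["R"];return -R.T@f["t"], R.T@np.array([u[0],u[1],1.])
def plane(f,uv,z):
    c,d=ray(f,uv); return c+d*(z-c[2])/d[2]
def tri(f1,p1,f2,p2):
    c1,d1=ray(f1,p1);c2,d2=ray(f2,p2)
    s=np.linalg.lstsq(np.c_[d1,-d2],c2-c1,rcond=None)[0]
    a=c1+s[0]*d1;b=c2+s[1]*d2
    return (a+b)/2,np.linalg.norm(a-b)
def proj(f,X):
    return cv2.projectPoints(np.array(X,float).reshape(-1,1,3),cv2.Rodrigues(f["R"])[0],f["t"],f["K"],f["dist_coeffs"])[0][:,0]
E
python3 - <<'E'
from h import *
t=load("top0")["color"];s=load("side0")["color"]
A=cv2.resize(t[180:240,205:335],None,fx=6,fy=6,interpolation=cv2.INTER_CUBIC) # 780x360
B=cv2.resize(s[165:305,220:300],None,fx=4,fy=4,interpolation=cv2.INTER_CUBIC)
cv2.imwrite("pics/ta.png",A);cv2.imwrite("pics/sb.png",B)
T=load("top0")
print(plane(T,(319,214),.075),plane(T,(224,203),.07),plane(T,(264,208),.09))
print(tri(T,(224,203),load("side0"),(250,258)))
E
```

```text
[ 0.48076298 -0.16887317  0.075     ] [0.51769784 0.13855277 0.07      ] [0.49853976 0.00819324 0.09      ]
(array([0.51669984, 0.13809078, 0.07358889]), np.float64(0.0009454459336772048))
```

View pics/ta.png

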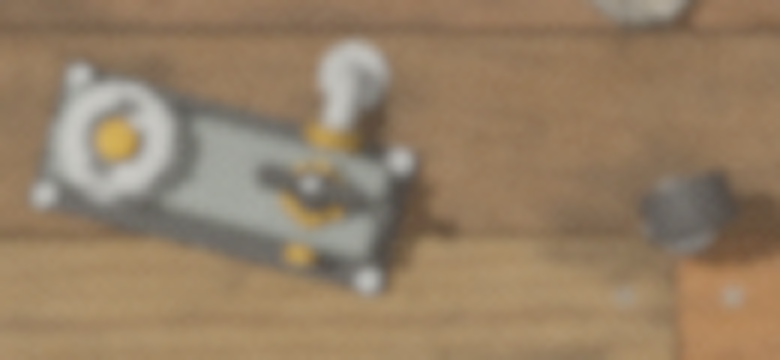

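View pics/sb.png

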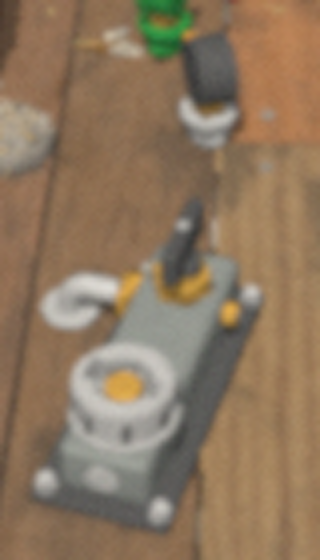

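```bash
cat >> h.py <<'E'
from scipy.spatial.transform import Rotation as Rot
def go(pos,yaw,half=True):
    """yaw = world heading of tool x; tool z down. prints shift units and turn units"""
    from bench import r
    o=r.get_obs();R0=Rot.from_rotvec(o["orientation"])
    d=R0.inv().apply(np.array(pos)-o["tcp_pos"])/.025
    best=None
    for k in ((0,np.pi) if half else (0,)):
        R=Rot.from_euler("z",yaw+k)*Rot.from_euler("x",np.pi)
        w=(R0.inv()*R).as_rotvec(degrees=True)/8
        if best is None or np.linalg.norm(w)<np.linalg.norm(best): best=w
    h=R0.apply([1,0,0]);print("clock",o["clock"],"tcp",o["tcp_pos"].round(4),"heading",np.degrees(np.arctan2(h[1],h[0])).round(1),"w",o["grip_width"].round(4),"F",o["contact_force"].round(1),"q",o["joints"].round(2))
    print("shift",d.round(2),"turn",best.round(2))
E
python3 - <<'E'
from h import *
T=load("top0");S=load("side0")
m=lambda x,y:((x+.5)/6-.5+205,(y+.5)/6-.5+180)
sc=[plane(T,m(*p),.012) for p in [(80,75),(400,160),(367,280),(44,193)]]
c=np.mean(sc,0);print("screws",np.round(sc,4),"centre",c)
v=sc[0]+sc[3]-sc[1]-sc[2];yw=np.arctan2(v[1],v[0])-np.pi/2;print("yaw",np.degrees(yw))
so=plane(T,m(117,140),.068);va=plane(T,m(311,185),.095);print(so,va)
d=so-va;print("yaw2",np.degrees(np.arctan2(d[1],d[0])-np.pi/2),np.linalg.norm(d[:2]),(so+va)/2)
ms=lambda x,y:((x+.5)/4-.5+220,(y+.5)/4-.5+165)
print("gauge", tri(T,m(690,205),S,ms(212,62)))
go([.42,-.169,.27],yw)
E
```

```text
screws [[ 0.5635  0.1674  0.012 ]
 [ 0.5148 -0.0135  0.012 ]
 [ 0.4469  0.005   0.012 ]
 [ 0.4963  0.1866  0.012 ]] centre [0.50541086 0.08636172 0.012     ]
yaw -15.147306707700332
[0.51826125 0.13855395 0.068     ] [0.4901575  0.03208095 0.095     ]
yaw2 -14.786100396968893 0.11011956861283712 [0.50420937 0.08531745 0.0815    ]
gauge (array([ 0.47885922, -0.17105388,  0.06928194]), np.float64(0.0067536433314435255))Traceback (most recent call last):
  File "<stdin>", line 11, in <module>
  File "h.py", line 26, in go
    h=R0.apply([1,0,0]);print("clock",o["clock"],"tcp",o["tcp_pos"].round(4),"heading",np.degrees(np.arctan2(h[1],h[0])).round(1),"w",o["grip_width"].round(4),"F",o["contact_force"].round(1),"q",o["joints"].round(2))
                                                                                                                                      ^^^^^^^^^^^^^^^^^^^^^
AttributeError: 'float' object has no attribute 'round'
```

```bash
sed -i 's/o\["grip_width"\].round(4)/round(o["grip_width"],4)/' h.py; python3 - <<'E'
from h import *
go([.43,-.169,.27],np.radians(75),False)
E
```

```text
clock 0.1 tcp [ 0.2165 -0.6388  0.2491] heading 18.7 w 0.0853 F [-0.2 -0.2 -0.3] q [ 1.14  0.48  0.02  1.56 -0.01  1.11 -0.08]
shift [ 14.12 -15.06  -0.81] turn [-0.01 -0.01 -7.03]
```

```bash
python3 -m creep '{"rows":[[1.4,-1.5,-0.1,0,0,-0.7,85],[3,-3.2,-0.3,0,0,-1.6,85],[4.7,-5,-0.5,0,0,-2.5,85],[6.4,-6.8,-0.6,0,0,-3.4,85],[8.1,-8.6,-0.8,0,0,-4.3,85],[9.8,-10.4,-0.8,0,0,-5.2,85],[11.5,-12.2,-0.8,0,0,-6.1,85],[13,-13.9,-0.8,0,0,-6.8,85],[14.1,-15.1,-0.8,0,0,-7,85],[14.1,-15.1,-0.8,0,0,-7,85]]}'; python3 - <<'E'
from bench import optics
import cv2,pickle
from h import *
f=optics.grab_frame("wrist"); cv2.imwrite("pics/w1.png",f["color"]); pickle.dump(f,open("w1.pkl","wb"))
print(-f["R"].T@f["t"],f["R"][2],f["K"][0,0])
go([.49,.032,.17],np.radians(75),False)
E
```

```text
clock: 1.35
tcp_pos: [0.4304, -0.1653, 0.27]
orientation: [-2.49, -1.914, -0.001]
contact_force: [-0.5, -1.1, 0.4]
grip_width: 0.0852
gripper_force: 0.0
[ 0.45184395 -0.08760838  0.39381878] [-0.08085705 -0.30111021 -0.95015513] 294.6577536796216
clock 1.4 tcp [ 0.4295 -0.1675  0.2699] heading 74.9 w 0.0849 F [-0.1  0.1 -0.3] q [ 0.64  0.13 -0.43  2.    0.06  1.03 -0.09]
shift [8.34 0.26 3.99] turn [-0.    0.   -0.01]
```

View pics/w1.png

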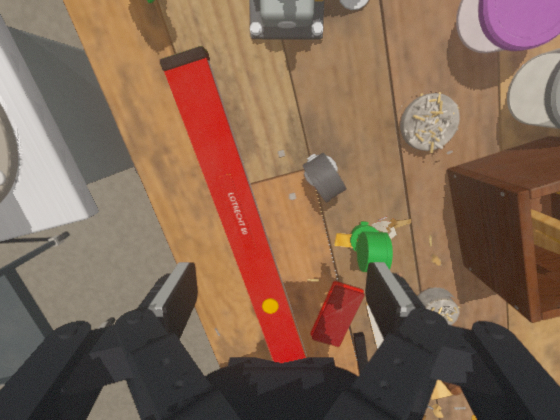

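The gauge is at (325,175) with its case upright. The outlet's end is at the top (286,20), and the green decoy is at (373,245), clear of it. Next, the cock.

```bash
python3 -m creep '{"rows":[[1.6,0.1,0.4,0,0,0,40],[3.3,0.2,1,0,0,0,40],[5,0.2,1.7,0,0,0,40],[6.7,0.3,2.6,0,0,0,40],[8,0.3,3.5,0,0,0,40],[8.35,0.3,4,0,0,0,40],[8.35,0.3,4,0,0,0,40],[8.35,0.3,4,0,0,0,40]]}'; python3 - <<'E'
from bench import optics
import cv2,pickle
from h import *
for n in ("wrist","top","side"):
    f=optics.grab_frame(n); pickle.dump(f,open(n[0]+"2.pkl","wb"))
    if n=="wrist": cv2.imwrite("pics/w2.png",f["color"])
    print(n,proj(f,[[.4901,.0321,.095],[.5184,.1386,.07]]))
go([.49,.032,.092],np.radians(75),False)
E
```

```text
clock: 2.4
tcp_pos: [0.4918, 0.0289, 0.1704]
orientation: [2.499, 1.903, -0.0]
contact_force: [0.3, -0.7, 0.2]
grip_width: 0.04
gripper_force: 0.0
wrist [[276.85623002 222.89611113]
 [274.99208933  59.52924297]]
top [[256.41058551 210.43462254]
 [223.98828862 202.78557517]]
side [[263.86748635 220.64738916]
 [249.06017531 259.17470523]]
clock 2.55 tcp [0.4919 0.0295 0.1707] heading 74.6 w 0.0403 F [ 0.3 -0.1  0.1] q [ 0.28  0.33 -0.55  2.03  0.23  0.84 -0.67]
shift [ 0.08 -0.11  3.15] turn [ 0.01  0.   -0.05]
```

View pics/w2.png

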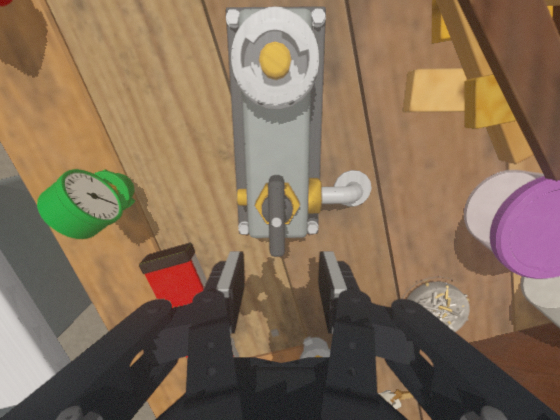

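The cock's axis is at (277,222) and the socket at (275,60), both matching the predictions. The bar lies along the tool's x, so I'll descend and grip it.

```bash
python3 -m creep '{"rows":[[0.1,-0.1,1,0,0,0,40],[0.1,-0.1,2,0,0,0,40],[0.1,-0.1,2.8,0,0,0,40],[0.1,-0.1,3.1,0,0,0,40],[0.1,-0.1,3.15,0,0,0,8],[0.1,-0.1,3.15,0,0,0,8],[0.1,-0.1,3.15,0,0,0,8],[0.1,-0.1,3.15,0,0,0,8],[0.1,-0.1,3.15,0,0,0,8]]}' 50; python3 - <<'E'
from h import *
go([.4901,.0321,.092],np.radians(75),False)
E
```

```text
clock: 3.68
tcp_pos: [0.4899, 0.0339, 0.0919]
orientation: [2.496, 1.906, 0.0]
contact_force: [-3.6, 0.1, 6.9]
grip_width: 0.0108
gripper_force: 49.9
clock 3.675 tcp [0.4899 0.0339 0.0919] heading 74.7 w 0.0108 F [-3.6  0.1  6.9] q [ 0.21  0.45 -0.49  2.09  0.34  0.68 -0.77]
shift [-0.07  0.03 -0.  ] turn [ 0.    0.   -0.03]
```

```bash
python3 -m creep '{"rows":[[-0.05,0,0,0,0,1,8],[-0.05,0,0,0,0,2.2,8],[-0.05,0,0,0,0,3.4,8],[-0.05,0,0,0,0,4.6,8],[-0.05,0,0,0,0,5.8,8],[-0.05,0,0,0,0,7,8],[-0.05,0,0,0,0,8.2,8],[-0.05,0,0,0,0,9.4,8],[-0.05,0,0,0,0,10.6,8],[-0.05,0,0,0,0,11.3,8]]}' 80; python3 - <<'E'
from h import *
go([.4901,.0321,.092],np.radians(-15),False)
E
```

```text
clock: 4.92
tcp_pos: [0.4906, 0.0326, 0.092]
orientation: [-3.111, 0.435, -0.004]
contact_force: [-0.1, -0.6, 3.4]
grip_width: 0.0101
gripper_force: 78.9
clock 4.925 tcp [0.4906 0.0326 0.092 ] heading -15.9 w 0.0101 F [-0.1 -0.6  3.4] q [-0.1   0.41 -0.11  2.11  0.07  0.62 -2.11]
shift [-0.02  0.02  0.  ] turn [-0.   -0.02 -0.12]
```

The cock is shut. I'll release it, rise and go look at the gauge.

```bash
python3 -m creep '{"rows":[[0,0,0,0,0,0,45],[0,0,0,0,0,0,45],[0,0,-1,0,0,0,45],[0,0,-3,0,0,0,45],[0,0,-4.5,0,0,0,45],[0,0,-4.5,0,0,0,45]]}'; python3 - <<'E'
from h import *
go([.455,-.21,.21],np.radians(75),False)
E
```

```text
clock: 5.68
tcp_pos: [0.4915, 0.0329, 0.2067]
orientation: [-3.111, 0.427, -0.01]
contact_force: [0.1, -0.6, -1.1]
grip_width: 0.0452
gripper_force: 0.0
clock 5.675 tcp [0.4915 0.0329 0.2067] heading -15.6 w 0.0452 F [ 0.1 -0.6 -1.1] q [-0.09  0.23 -0.12  2.03  0.04  0.88 -2.07]
shift [ 1.21  9.75 -0.15] turn [  0.02  -0.05 -11.33]
```

```bash
python3 -m creep '{"rows":[[0.1,1,0,0,0,-1.2,85],[0.2,2.3,0,0,0,-2.5,85],[0.4,3.6,0,0,0,-3.8,85],[0.6,5,-0.1,0,0,-5.1,85],[0.8,6.3,-0.1,0,0,-6.4,85],[0.9,7.6,-0.1,0,0,-7.7,85],[1.1,8.8,-0.1,0,0,-9,85],[1.2,9.7,-0.1,0,0,-10.3,85],[1.2,9.7,-0.1,0,0,-11.3,85],[1.2,9.7,-0.1,0,0,-11.3,85]]}'; python3 - <<'E'
from bench import optics
import cv2,pickle
from h import *
for n in ("wrist","top","side"):
    f=optics.grab_frame(n); pickle.dump(f,open(n[0]+"3.pkl","wb"))
    if n=="wrist": cv2.imwrite("pics/w3.png",f["color"])
    print(n,proj(f,[[.479,-.171,.075],[.4901,.0321,.095]]))
go([.455,-.21,.21],np.radians(75),False)
E
```

```text
clock: 6.92
tcp_pos: [0.4522, -0.209, 0.2052]
orientation: [-2.497, -1.904, 0.001]
contact_force: [0.3, 0.4, -0.1]
grip_width: 0.085
gripper_force: 0.0
wrist [[ 299.19646621  155.01643377]
 [ 231.77430837 -197.39180076]]
top [[319.66470006 214.54119446]
 [256.41058551 210.43462254]]
side [[271.44056974 178.28355309]
 [263.86748635 220.64738916]]
clock 7.075 tcp [ 0.4527 -0.2085  0.2057] heading 74.6 w 0.0848 F [0.4 0.6 0.4] q [ 0.48  0.25 -0.2   2.    0.06  0.89 -0.02]
shift [-0.03  0.11 -0.17] turn [-0.01 -0.   -0.05]
```

View pics/w3.png

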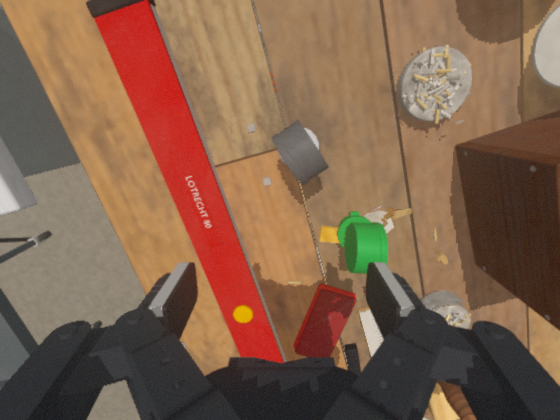

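The gauge case is at (300,150), with its flat faces roughly to left and right and a pale part at (312,135). I'll enlarge it to tell the dial side from the back.

```bash
python3 - <<'E'
from h import *
A=load("w3");B=load("w1");S=load("s3");T=load("t3")
for f in(A,B,S,T): print((-f["R"].T@f["t"]).round(3), proj(f,[[.479,-.171,z] for z in(0,.025,.062,.088)]).round(1).tolist())
c=lambda f,x,y,w,k:cv2.resize(f["color"][y-w:y+w,x-w:x+w],(400,300) if 0 else (300,300),interpolation=cv2.INTER_CUBIC)
im=np.vstack([np.hstack([c(A,303,150,38,8),c(B,325,172,30,8)]),np.hstack([c(S,272,185,20,8),c(T,320,214,15,8)])])
cv2.imwrite("pics/g.png",im)
E
```

```text
[ 0.474 -0.131  0.329] [[295.4, 145.0], [296.5, 147.8], [298.4, 152.9], [300.1, 157.3]]
[ 0.452 -0.088  0.394] [[316.7, 167.3], [319.0, 171.0], [322.9, 177.3], [326.2, 182.7]]
[0.455 0.822 0.8  ] [[270.9, 199.0], [271.1, 192.3], [271.4, 182.0], [271.5, 174.5]]
[ 0.325 -0.039  1.4  ] [[317.5, 217.1], [318.2, 216.3], [319.3, 215.0], [320.1, 214.1]]
```

View pics/g.png

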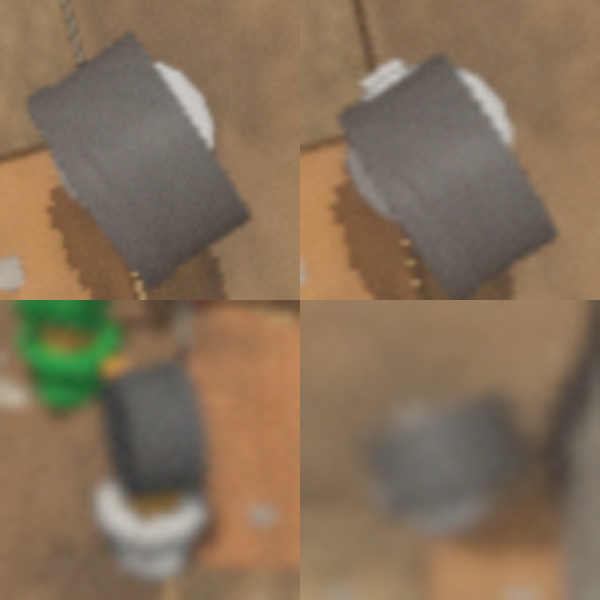

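```bash
python3 - <<'E'
from h import *
A=load("w3")
hsv=cv2.cvtColor(A["color"],cv2.COLOR_BGR2HSV)
roi=np.zeros(hsv.shape[:2],np.uint8);roi[105:195,260:340]=1
m=((hsv[...,1]<60)&(hsv[...,2]<135)).astype(np.uint8)*roi
m=cv2.morphologyEx(m,cv2.MORPH_OPEN,np.ones((3,3)))
c=max(cv2.findContours(m,0,1)[0],key=cv2.contourArea)
b=cv2.boxPoints(cv2.minAreaRect(c));print(b.round(1),cv2.contourArea(c))
P=np.array([plane(A,p,.075)[:2] for p in b]);print(P.round(4),P.mean(0))
for i in range(4):
    e=P[(i+1)%4]-P[i];print(np.linalg.norm(e).round(4),np.degrees(np.arctan2(e[1],e[0])).round(1))
go([.39,-.23,.18],np.radians(75),False)
E
```

```text
[[268.2 138.8]
 [298.  119.4]
 [329.1 167. ]
 [299.2 186.4]] 1764.0
[[ 0.4572 -0.1509]
 [ 0.4853 -0.1424]
 [ 0.5014 -0.1879]
 [ 0.4722 -0.1979]] [ 0.47901201 -0.16976906]
0.0294 16.9
0.0482 -70.4
0.0309 -161.1
0.0493 107.8
clock 7.075 tcp [ 0.4527 -0.2085  0.2057] heading 74.6 w 0.0848 F [0.4 0.6 0.4] q [ 0.48  0.25 -0.2   2.    0.06  0.89 -0.02]
shift [-1.49 -2.19  1.03] turn [-0.01 -0.   -0.05]
```

```bash
python3 -m creep '{"rows":[[-0.5,-0.7,0.3,0,0,0,85],[-1.1,-1.6,0.7,0,0,0,85],[-1.5,-2.2,1,0,0,0,85],[-1.5,-2.2,1,0,0,0,85],[-1.5,-2.2,1,0,0,0,85]]}' 40; python3 - <<'E'
from bench import optics
import pickle
from h import *
f=optics.grab_frame("wrist"); pickle.dump(f,open("w4.pkl","wb"))
u=proj(f,[[.479,-.17,.06]])[0];print(u,-f["R"].T@f["t"])
x,y=map(int,u); y=max(y,50)
cv2.imwrite("pics/w4.png",cv2.resize(f["color"][max(0,y-60):y+60,x-60:x+60],(480,480),interpolation=cv2.INTER_CUBIC))
go([.479,-.17,.2],np.radians(108.4),False)
E
```

```text
clock: 7.7
tcp_pos: [0.3912, -0.2304, 0.1817]
orientation: [2.496, 1.906, 0.002]
contact_force: [0.5, 0.5, 0.4]
grip_width: 0.085
gripper_force: 0.0
[367.58291364 108.30029   ] [ 0.41294585 -0.15269295  0.30545202]
clock 7.75 tcp [ 0.3914 -0.2303  0.1818] heading 74.8 w 0.085 F [ 0.1 -0.5  0. ] q [ 0.56  0.21 -0.18  2.12  0.05  0.81  0.08]
shift [ 3.25  2.75 -0.72] turn [ 0.01  0.   -4.2 ]
```

View pics/w4.png

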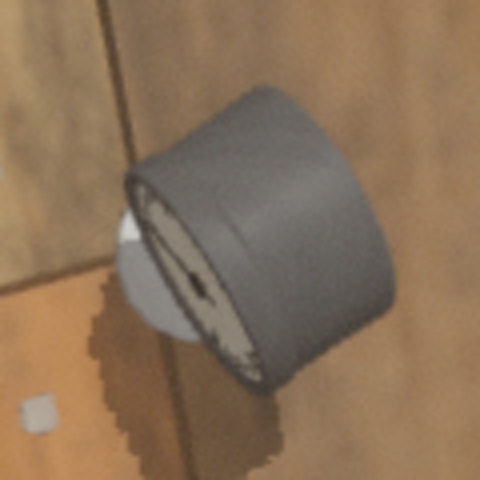

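The dial is on the gauge's -x side, so its yaw is about +18°. I'll grip with the tool x along the gauge's +y (heading 108°).

```bash
python3 -m creep '{"rows":[[0.8,0.7,-0.5,0,0,-1,52],[1.7,1.5,-0.7,0,0,-2,52],[2.6,2.2,-0.7,0,0,-3.1,52],[3.25,2.75,-0.7,0,0,-4.2,52],[3.25,2.75,-0.7,0,0,-4.2,52],[3.25,2.75,-0.7,0,0,-4.2,52]]}' 40; python3 - <<'E'
from bench import optics
import pickle
from h import *
f=optics.grab_frame("wrist"); pickle.dump(f,open("w5.pkl","wb"))
hsv=cv2.cvtColor(f["color"],cv2.COLOR_BGR2HSV)
u=proj(f,[[.479,-.17,.075]])[0];print(u)
x,y=map(int,u)
roi=np.zeros(hsv.shape[:2],np.uint8);roi[max(0,y-60):y+50,x-50:x+50]=1
m=((hsv[...,1]<60)&(hsv[...,2]<135)).astype(np.uint8)*roi
m=cv2.morphologyEx(m,cv2.MORPH_OPEN,np.ones((3,3)))
c=max(cv2.findContours(m,0,1)[0],key=cv2.contourArea)
b=cv2.boxPoints(cv2.minAreaRect(c));print(b.round(1),cv2.contourArea(c))
P=np.array([plane(f,p,.075)[:2] for p in b]);print(P.mean(0))
for i in range(4):
    e=P[(i+1)%4]-P[i];print(np.linalg.norm(e).round(4),np.degrees(np.arctan2(e[1],e[0])).round(1))
go([.479,-.17,.063],np.radians(108.4),False)
E
```

```text
clock: 8.5
tcp_pos: [0.4773, -0.1707, 0.1987]
orientation: [-1.843, -2.544, 0.001]
contact_force: [-0.2, -0.8, -0.0]
grip_width: 0.0521
gripper_force: 0.0
[282.45684339 205.23505551]
[[267. 175.]
 [300. 175.]
 [300. 229.]
 [267. 229.]] 1637.5
[ 0.47916981 -0.16758478]
0.0282 18.1
0.0498 -70.7
0.0299 -161.8
0.0498 107.3
clock 8.55 tcp [ 0.4771 -0.171   0.1987] heading 108.1 w 0.0519 F [-1.   1.4 -0.3] q [ 0.49  0.28 -0.32  1.99  0.11  0.89  0.43]
shift [0.01 0.09 5.43] turn [-0.    0.   -0.03]
```

```bash
python3 -m creep '{"rows":[[0.05,0.07,1.5,0,0,0,52],[0.05,0.07,3,0,0,0,52],[0.05,0.07,4.5,0,0,0,52],[0.05,0.07,5.3,0,0,0,52],[0.05,0.07,5.4,0,0,0,52],[0.05,0.07,5.4,0,0,0,20],[0.05,0.07,5.4,0,0,0,20],[0.05,0.07,5.4,0,0,0,20],[0.05,0.07,5.4,0,0,0,20]]}' 60; python3 - <<'E'
from h import *
go([.479,-.17,.2],np.radians(108.4),False)
E
```

```text
clock: 9.68
tcp_pos: [0.4796, -0.1691, 0.0648]
orientation: [1.839, 2.545, 0.0]
contact_force: [-1.4, -0.2, 7.4]
grip_width: 0.0271
gripper_force: 59.9
clock 9.675 tcp [ 0.4796 -0.1691  0.0648] heading 108.3 w 0.0271 F [-1.4 -0.2  7.4] q [ 0.43  0.49 -0.27  2.08  0.22  0.6   0.33]
shift [-0.04 -0.03 -5.41] turn [ 0.01  0.01 -0.01]
```

```bash
python3 -m creep '{"rows":[[0,0,-1,0,0,0,20],[0,0,-2.5,0,0,0,20],[0,0,-4,0,0,0,20],[0,0,-5.4,0,0,0,20],[0,0,-5.4,0,0,0,20],[0,0,-5.4,0,0,0,20]]}'; python3 - <<'E'
from h import *
go([.5184,.1386,.185],np.radians(155),False)
E
```

```text
clock: 10.42
tcp_pos: [0.4781, -0.1685, 0.1979]
orientation: [-1.839, -2.546, 0.001]
contact_force: [-1.5, -0.6, -2.8]
grip_width: 0.0274
gripper_force: 59.5
clock 10.425 tcp [ 0.4781 -0.1685  0.1979] heading 108.3 w 0.0274 F [-1.5 -0.6 -2.8] q [ 0.49  0.28 -0.33  1.99  0.12  0.89  0.43]
shift [11.16  5.39  0.52] turn [-0.01 -0.01 -5.84]
```

```bash
python3 -m creep '{"rows":[[1.2,0.6,0,0,0,-0.6,20],[2.6,1.2,0,0,0,-1.3,20],[4,1.9,0,0,0,-2,20],[5.4,2.6,0,0,0,-2.8,20],[6.8,3.3,0,0,0,-3.6,20],[8.2,4,0,0,0,-4.4,20],[9.6,4.7,0,0,0,-5.1,20],[10.8,5.2,0.3,0,0,-5.8,20],[11.15,5.4,0.5,0,0,-5.8,20],[11.15,5.4,0.5,0,0,-5.8,20]]}'; python3 - <<'E'
from bench import optics
import pickle
from h import *
ims=[]
for n in ("wrist","top","side"):
    f=optics.grab_frame(n); pickle.dump(f,open(n[0]+"6.pkl","wb"))
    print(n,proj(f,[[.4901,.0321,.095],[.5184,.1386,.07],[.5184,.1386,.12],[.5184,.1386,.183]]).round(0).tolist())
    c={"wrist":f["color"][60:360,80:480],"top":cv2.resize(f["color"][160:235,190:290],(400,300)),"side":cv2.resize(f["color"][170:320,190:340],(400,400))[:300]}[n]
    ims.append(c if n!="side" else cv2.resize(f["color"][190:290,190:323],(400,300),interpolation=cv2.INTER_CUBIC))
cv2.imwrite("pics/c6.png",np.vstack([np.hstack(ims[:2]),np.hstack([ims[2],0*ims[2]])]))
go([.5184,.1386,.185],np.radians(155),False)
E
```

```text
clock: 11.68
tcp_pos: [0.5186, 0.138, 0.1847]
orientation: [-0.688, -3.063, 0.002]
contact_force: [-0.3, -0.9, -2.6]
grip_width: 0.0274
gripper_force: 59.4
wrist [[144.0, 242.0], [281.0, 208.0], [281.0, 231.0], [281.0, 281.0]]
top [[256.0, 210.0], [224.0, 203.0], [222.0, 200.0], [219.0, 197.0]]
side [[264.0, 221.0], [249.0, 259.0], [249.0, 244.0], [248.0, 222.0]]
clock 11.825 tcp [0.5195 0.1366 0.1859] heading 154.6 w 0.0272 F [-1.2 -0.7 -2.8] q [ 0.1   0.39 -0.59  1.92  0.27  0.92  0.51]
shift [0.07 0.05 0.04] turn [-0.01 -0.   -0.05]
```

View pics/c6.png

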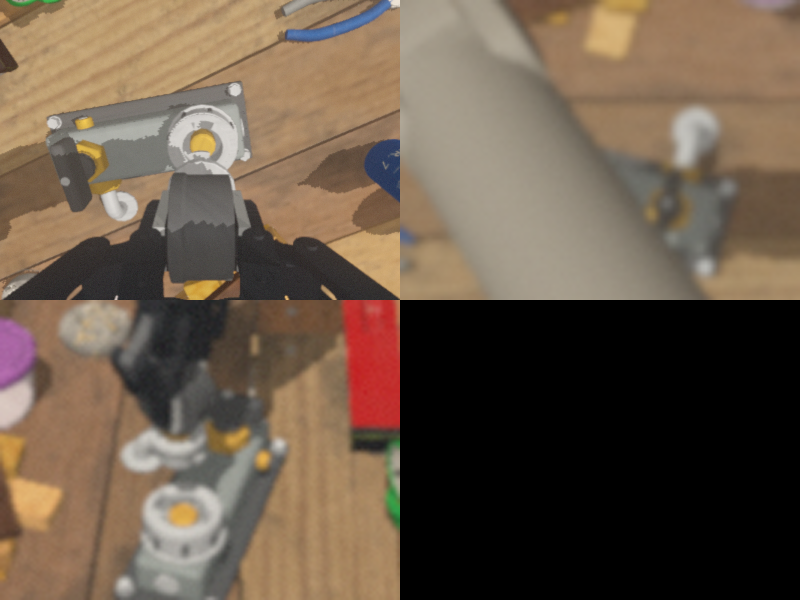

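The cock's bar lies across the block (left of the wrist crop). The gauge hangs upright in the gripper at crop (203,225), with the socket at (203,145) clear below it. Now to refine the socket centre and the gauge's offset in the hand.

```bash
python3 - <<'E'
from h import *
def blob(f,roi):
    hsv=cv2.cvtColor(f["color"],cv2.COLOR_BGR2HSV)
    m=((hsv[...,0]>15)&(hsv[...,0]<32)&(hsv[...,1]>130)).astype(np.uint8)
    x0,y0,x1,y1=roi;k=np.zeros_like(m);k[y0:y1,x0:x1]=m[y0:y1,x0:x1]
    c=max(cv2.findContours(k,0,1)[0],key=cv2.contourArea);(x,y),rd=cv2.minEnclosingCircle(c);return (x,y),rd
for n,roi in(("w2",(240,30,310,90)),("w6",(255,180,315,225)),("t3",(215,195,232,210)),("s3",(235,250,265,275))):
    f=load(n);p,rd=blob(f,roi);print(n,np.round(p,1),round(rd,1),plane(f,p,.067).round(4))
f=load("w2");g=cv2.cvtColor(f["color"],cv2.COLOR_BGR2HSV)
m=((g[...,1]<40)&(g[...,2]>150)).astype(np.uint8);k=np.zeros_like(m);k[0:115,225:325]=m[0:115,225:325]
# ring outer edge along horizontal rays at row through centre
for row in(50,55,60,65):
    xs=np.where(k[row])[0];print(row,xs.min(),xs.max(),[plane(f,(x,row),.07)[:2].round(4) for x in(xs.min(),xs.max())])
# gauge in hand
f=load("w6");tcp=np.array([.5190,.1373,.1855]);h=np.radians(154.7);X=np.array([np.cos(h),np.sin(h),0])
pt=lambda dx,dz:tcp+X*dx+[0,0,dz-.0648]
print("pred collar far top",proj(f,[pt(.021,.0285)]),"case far",proj(f,[pt(.026*np.cos(a),.062+.026*np.sin(a)) for a in np.radians([0,20,40,60])]).round(1).tolist())
g=cv2.cvtColor(f["color"],cv2.COLOR_BGR2HSV)
print("col",[(v,*g[v,284,1:]) for v in range(200,245)])
m=((g[...,2]<140)&(g[...,1]<70))
for row in(260,280,300): xs=np.where(~m[row,230:340])[0]+230;print(row,xs.tolist()[:40])
E
```

```text
w2 [274.5  59.5] 17.5 [0.5181 0.1392 0.067 ]
w6 [282.5 203. ] 13.2 [0.5157 0.141  0.067 ]
t3 [224. 203.] 2.2 [0.5181 0.139  0.067 ]
s3 [250.5 261.5] 3.8 [0.5148 0.1429 0.067 ]
50 231 318 [array([0.4912, 0.1521]), array([0.5481, 0.1364])]
55 231 318 [array([0.4903, 0.1492]), array([0.5474, 0.1334])]
60 231 318 [array([0.4893, 0.1463]), array([0.5467, 0.1304])]
65 232 318 [array([0.489 , 0.1432]), array([0.546 , 0.1274])]
pred collar far top [[279.46898273 218.18452503]] case far [[278.9, 233.1], [278.7, 244.5], [278.5, 262.6], [278.4, 285.0]]
col [(200, np.uint8(154), np.uint8(218)), (201, np.uint8(158), np.uint8(219)), (202, np.uint8(150), np.uint8(220)), (203, np.uint8(156), np.uint8(221)), (204, np.uint8(153), np.uint8(222)), (205, np.uint8(156), np.uint8(221)), (206, np.uint8(153), np.uint8(221)), (207, np.uint8(156), np.uint8(221)), (208, np.uint8(156), np.uint8(221)), (209, np.uint8(156), np.uint8(219)), (210, np.uint8(126), np.uint8(201)), (211, np.uint8(41), np.uint8(162)), (212, np.uint8(11), np.uint8(204)), (213, np.uint8(10), np.uint8(213)), (214, np.uint8(11), np.uint8(213
[... 447 characters left out ...]
8(12), np.uint8(153)), (228, np.uint8(9), np.uint8(149)), (229, np.uint8(14), np.uint8(150)), (230, np.uint8(9), np.uint8(148)), (231, np.uint8(12), np.uint8(149)), (232, np.uint8(12), np.uint8(150)), (233, np.uint8(9), np.uint8(144)), (234, np.uint8(13), np.uint8(118)), (235, np.uint8(21), np.uint8(87)), (236, np.uint8(13), np.uint8(81)), (237, np.uint8(26), np.uint8(87)), (238, np.uint8(24), np.uint8(86)), (239, np.uint8(18), np.uint8(86)), (240, np.uint8(23), np.uint8(89)), (241, np.uint8(25), np.uint8(91)), (242, np.uint8(17), np.uint8(90)), (243, np.uint8(19), np.uint8(94)), (244, np.uint8(19), np.uint8(94))]
260 [230, 231, 232, 331, 332, 333, 334, 335, 336, 337, 338, 339]
280 []
300 []
```

```bash
python3 - <<'E'
from h import *
from scipy.optimize import least_squares
obs={"w2":(274.5,59.5),"w6":(282.5,203),"t3":(224,203),"s3":(250.5,261.5)}
F={n:load(n) for n in obs}
def fit(ns):
    return least_squares(lambda X:np.ravel([(proj(F[n],X)[0]-obs[n])*(.3 if n[0]=='w' else 1) for n in ns]),[.518,.139,.067])
for ns in(list(obs),["w2","w6"],["t3","s3"],["w2","t3","s3"]):
    s=fit(ns);print(ns,s.x.round(4),s.fun.round(1))
print(*[(n,(-F[n]["R"].T@F[n]["t"]).round(3)) for n in obs])
E
```

```text
['w2', 'w6', 't3', 's3'] [0.517  0.1398 0.0635] [-0.5  0.1 -0.2  0.2 -0.1  0.5 -0.8  0. ]
['w2', 'w6'] [0.5182 0.1401 0.0592] [-0.   0.1  0.1  0. ]
['t3', 's3'] [0.5163 0.1395 0.0636] [-0.   0.7 -0.5 -0.1]
['w2', 't3', 's3'] [0.517  0.1396 0.0636] [-0.5  0.2 -0.1  0.5 -0.8 -0.1]
('w2', array([0.514, 0.107, 0.294])) ('w6', array([0.447, 0.173, 0.309])) ('t3', array([ 0.325, -0.039,  1.4  ])) ('s3', array([0.455, 0.822, 0.8  ]))
```

```bash
python3 - <<'E'
from h import *
go([.517,.140,.138],np.radians(155),False)
E
```

```text
clock 11.825 tcp [0.5195 0.1366 0.1859] heading 154.6 w 0.0272 F [-1.2 -0.7 -2.8] q [ 0.1   0.39 -0.59  1.92  0.27  0.92  0.51]
shift [0.15 0.08 1.92] turn [-0.01 -0.   -0.05]
```

```bash
python3 -m creep '{"rows":[[0.1,0.05,0.5,0,0,0,20],[0.12,0.06,1,0,0,0,20],[0.12,0.06,1.5,0,0,0,20],[0.12,0.06,1.9,0,0,0,20],[0.12,0.06,1.9,0,0,0,20],[0.12,0.06,1.9,0,0,0,20]]}' 90; python3 - <<'E'
from h import *
go([.517,.140,.138],np.radians(155),False)
E
```

```text
clock: 12.58
tcp_pos: [0.5176, 0.1412, 0.1389]
orientation: [0.687, 3.065, 0.0]
contact_force: [-0.2, 0.4, -2.1]
grip_width: 0.027
gripper_force: 90.1
clock 12.575 tcp [0.5176 0.1412 0.1389] heading 154.7 w 0.027 F [-0.2  0.4 -2.1] q [ 0.07  0.45 -0.57  1.96  0.32  0.82  0.46]
shift [ 0.   -0.06  0.04] turn [ 0.    0.   -0.03]
```

```bash
python3 -m creep '{"rows":[[0,-0.04,0.1,0,0,0,20],[0,-0.04,0.2,0,0,0,20],[0,-0.04,0.3,0,0,0,20],[0,-0.04,0.4,0,0,0,20],[0,-0.04,0.5,0,0,0,20],[0,-0.04,0.5,0,0,0,20]]}'; python3 - <<'E'
from h import *
go([.517,.140,.1288],np.radians(155),False)
from bench import r;o=r.get_obs();print(o["moment"])
E
```

```text
clock: 13.32
tcp_pos: [0.5171, 0.1402, 0.1264]
orientation: [0.687, 3.065, -0.0]
contact_force: [-1.2, -1.3, 3.9]
grip_width: 0.0271
gripper_force: 91.2
clock 13.325 tcp [0.5171 0.1402 0.1264] heading 154.7 w 0.0271 F [-1.2 -1.3  3.9] q [ 0.06  0.47 -0.56  1.97  0.34  0.8   0.45]
shift [ 0.   -0.01 -0.1 ] turn [-0.    0.   -0.03]
[-0.2788877   0.36668586  0.04407554]
```

The force matches the poppet alone, so the lugs are entering. I'll push on down.

```bash
python3 -m creep '{"rows":[[0,0,0.1,0,0,0,20],[0,0,0.2,0,0,0,20],[0,0,0.3,0,0,0,20],[0,0,0.4,0,0,0,20],[0,0,0.48,0,0,0,20],[0,0,0.54,0,0,0,20],[0,0,0.54,0,0,0,20],[0,0,0.54,0,0,0,20]]}'; python3 - <<'E'
from h import *
go([.517,.140,.1133],np.radians(155),False)
from bench import r;o=r.get_obs();print(o["moment"])
E
```

```text
clock: 14.32
tcp_pos: [0.5172, 0.1402, 0.1134]
orientation: [0.687, 3.065, -0.0]
contact_force: [-3.0, -2.4, 10.9]
grip_width: 0.0269
gripper_force: 92.0
clock 14.325 tcp [0.5172 0.1402 0.1134] heading 154.7 w 0.0269 F [-3.  -2.4 10.9] q [ 0.05  0.48 -0.55  1.98  0.35  0.78  0.43]
shift [ 0.   -0.01  0.  ] turn [-0.    0.01 -0.04]
[-0.46921608  0.71135635  0.04410921]
```

```bash
python3 -m creep '{"rows":[[0,0,0,0,0,1,20],[0,0,0,0,0,2,20],[0,0,0,0,0,3,20],[0,0,0,0,0,4,20],[0,0,0,0,0,5,20],[0,0,0,0,0,6,20],[0,0,0,0,0,7,20],[0,0,0,0,0,8,20],[0,0,0,0,0,8.7,20],[0,0,0,0,0,9.2,20]]}'; python3 - <<'E'
from h import *
go([.517,.140,.1133],np.radians(75),False)
from bench import r;o=r.get_obs();print(o["moment"])
E
```

```text
clock: 15.58
tcp_pos: [0.5191, 0.141, 0.1142]
orientation: [2.388, 2.039, 0.007]
contact_force: [0.9, -0.7, 10.4]
grip_width: 0.0269
gripper_force: 92.0
clock 15.575 tcp [0.5191 0.141  0.1142] heading 81.0 w 0.0269 F [ 0.9 -0.7 10.4] q [-0.19  0.44 -0.24  1.99  0.15  0.73 -0.68]
shift [-0.05 -0.08  0.04] turn [ 0.03 -0.02  0.75]
[-0.20879275 -0.05123676  0.0813634 ]
```

Turning freely with low moment. Now on to the stop, with a slight overshoot.

```bash
python3 -m creep '{"rows":[[0,0,0.02,0,0,0.4,20],[0,0,0.02,0,0,0.7,20],[0,0,0.02,0,0,0.9,20],[0,0,0.02,0,0,0.95,20],[0,0,0.02,0,0,0.95,20]]}'; python3 - <<'E'
from h import *
go([.517,.140,.1133],np.radians(75),False)
from bench import r;o=r.get_obs();print(o["moment"])
E
```

```text
clock: 16.2
tcp_pos: [0.5186, 0.1414, 0.1137]
orientation: [2.515, 1.881, 0.007]
contact_force: [-0.6, 1.1, 12.3]
grip_width: 0.0268
gripper_force: 92.2
clock 16.2 tcp [0.5186 0.1414 0.1137] heading 73.6 w 0.0268 F [-0.6  1.1 12.3] q [-0.21  0.44 -0.21  1.99  0.13  0.72 -0.79]
shift [-0.07 -0.05  0.02] turn [ 0.02 -0.02 -0.18]
[-0.0244282   0.2671105   0.14274639]
```

```bash
python3 -m creep '{"rows":[[0,0,0,0,0,0.2,20],[0,0,0,0,0,0.4,20],[0,0,0,0,0,0.4,20],[0,0,0,0,0,0.4,20]]}'; python3 - <<'E'
from h import *
go([.517,.140,.1133],np.radians(75),False)
from bench import r;o=r.get_obs();print(o["moment"])
E
```

```text
clock: 16.7
tcp_pos: [0.5185, 0.1415, 0.1137]
orientation: [2.565, 1.812, 0.006]
contact_force: [-1.3, 0.9, 12.0]
grip_width: 0.027
gripper_force: 92.7
clock 16.7 tcp [0.5185 0.1415 0.1137] heading 70.5 w 0.027 F [-1.3  0.9 12. ] q [-0.22  0.44 -0.2   1.99  0.13  0.72 -0.84]
shift [-0.08 -0.04  0.01] turn [ 0.02 -0.02 -0.56]
[-0.00457851  0.32890414  0.72699709]
```

The moment jumped to 0.73 N m, so the stop is reached. I'll ease the turn and let the spring lift it.

```bash
python3 -m creep '{"rows":[[0,0,0,0,0,-0.25,20],[0,0,-0.05,0,0,-0.25,20],[0,0,-0.1,0,0,-0.25,20],[0,0,-0.15,0,0,-0.25,20],[0,0,-0.2,0,0,-0.25,20],[0,0,-0.2,0,0,-0.25,20]]}'; python3 - <<'E'
from h import *
go([.517,.140,.1183],np.radians(75),False)
from bench import r;o=r.get_obs();print(o["moment"])
E
```

```text
clock: 17.45
tcp_pos: [0.5182, 0.1411, 0.1179]
orientation: [2.536, 1.854, 0.005]
contact_force: [3.7, 3.3, 4.3]
grip_width: 0.0269
gripper_force: 91.1
clock 17.45 tcp [0.5182 0.1411 0.1179] heading 72.3 w 0.0269 F [3.7 3.3 4.3] q [-0.21  0.43 -0.21  1.99  0.13  0.73 -0.81]
shift [-0.06 -0.03 -0.02] turn [ 0.02 -0.02 -0.33]
[ 0.95586094 -1.10539929  0.23530596]
```

```bash
python3 -m creep '{"rows":[[0,0,-0.03,0,0,0,20],[0,0,-0.06,0,0,0,20],[0,0,-0.06,0,0,0,20]]}'; python3 - <<'E'
from h import *
go([.517,.140,.1183],np.radians(75),False)
from bench import r;o=r.get_obs();print(o["moment"])
E
```

```text
clock: 17.82
tcp_pos: [0.5181, 0.1411, 0.1185]
orientation: [2.536, 1.854, 0.005]
contact_force: [5.8, 5.1, -4.7]
grip_width: 0.0269
gripper_force: 90.0
clock 17.825 tcp [0.5181 0.1411 0.1185] heading 72.4 w 0.0269 F [ 5.8  5.1 -4.7] q [-0.21  0.43 -0.21  1.99  0.13  0.73 -0.81]
shift [-0.06 -0.03  0.01] turn [ 0.01 -0.02 -0.33]
[ 1.09760834 -1.79004212  0.21821548]
```

Locked: a 1.5 mm pull is resisted at 16.4 mm depth. I'll relax the residual lateral and vertical load.

```bash
python3 -m creep '{"rows":[[0.02,0.01,0.03,0,0,0,20],[0.04,0.03,0.04,0,0,0,20],[0.04,0.03,0.04,0,0,0,20],[0.04,0.03,0.04,0,0,0,20]]}'; python3 - <<'E'
from h import *
from bench import optics
go([.517,.140,.1183],np.radians(75),False)
from bench import r;o=r.get_obs();print(o["moment"])
pickle.dump(optics.grab_frame("wrist"),open("w8.pkl","wb"));f=load("w8")
# case silhouette relative to hand: compare case far edge with the in-hand picture before insertion
for n in("w6","w8"):
    g=cv2.cvtColor(load(n)["color"],cv2.COLOR_BGR2GRAY).astype(int)
    print(n,[int(np.argmin(np.diff(g[225:245,u])))+225 for u in(270,280,290)])
E
```

```text
clock: 18.32
tcp_pos: [0.5183, 0.1412, 0.1183]
orientation: [2.536, 1.854, 0.002]
contact_force: [1.5, 2.7, 6.9]
grip_width: 0.027
gripper_force: 92.2
clock 18.325 tcp [0.5183 0.1412 0.1183] heading 72.3 w 0.027 F [1.5 2.7 6.9] q [-0.21  0.43 -0.21  1.99  0.13  0.73 -0.81]
shift [-0.06 -0.04 -0.  ] turn [ 0.01 -0.   -0.33]
[ 0.64573417 -0.48855846  0.21381089]
w6 [234, 234, 233]
w8 [234, 234, 233]
```

```bash
python3 -c "
from bench import r
print(r.hand_in())"
```

```text
the job is handed in; nothing more can be done
None
```

The cock is shut with its bar across the block, and the gauge is locked in its notches at about 16.5 mm depth, dial to the front, upright and still held in the gripper; I handed it in at 18.4 s and no result came back.

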